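# Index the sample carousel and rinse the spatula

### The job

Turn the sample carousel one click, so that the blue pot clicks in beside the red-capped post; turn it that way only, never round to the white-capped post. Then take the spatula from its sloping cradle, dip the tip of its blade gently below the rim of the blue pot for about a second while the pot stays at the red post, and lay the spatula back in the cradle as it lay before. Leave the jars, wash bottle, timer and pen where they are.

Things in the scene. Friction and masses are not known exactly. Their poses are not given: they have to be found in the camera images.
- knob (a point): Carousel's grip: black upright bar on its axis, 46 mm long, 14 mm thick, 55 to 85 mm above the bench, on a 22 mm stem; within 45 mm of the axis nothing else is above 35 mm. The point is on the axis, 74 mm above the bench, and turns with the carousel: x lies along the bar, the blue pot is on the -x side, z up.
- carousel (a joint): Carousel angle, rad, grows anticlockwise seen from above. A sprung plunger gives a stable position (click) every 60 degrees: 0 with the blue pot at the plunger, where it starts (it settles there). Between clicks the spring resists with up to about 0.2 Nm; let go, it pulls to the nearest click by itself (unless left within 3 degrees of half-way).
- blue_pot (a point): Open round blue pot fixed on the carousel, 54 mm across outside, 48 mm inside, 30 mm deep, 75 mm from the axis. The point is the centre of its mouth at rim level, 56 mm above the bench. A like white pot stands opposite; four closed vials, 25 mm thick, tops 75 mm above the bench, stand in the other places on the same circle.
- red_post_top (a point): Top of the red-capped steel post, 75 mm above the bench, 17 mm thick, standing fixed on the carousel's foot 122 mm from the axis, 60 degrees to one side of the plunger. The pot is in place when its centre is on the line from the axis to this post, 47 mm from the post.
- white_post_top (a point): Top of the white-capped post, same size and height, 60 degrees to the other side of the plunger.
- spatula_grip (a point): Where to grip the wooden handle (92 mm long, 12 mm square), near the balance point. y runs along the 199 mm spatula to the blade tip, x across the flat blade (16x3 mm), z square to the flat. In the cradle it slopes 40 degrees, tip lowest, pointing down and roughly towards the robot, so a hand square to the handle leans back 40 degrees. Weight 20 to 45 g.
- spatula_tip (a point): End of the spatula's blade, 140 mm along y from the grip point.
- cradle_grip (a point): Point of the fixed cradle where the spatula's grip point lies when home, about 115 mm above the bench. Grey plate 190x70 mm with two open-topped rests: a trough with end stop under the last 55 mm of blade (26 mm clear width) and a fork under the handle's end (22 mm clear, from 35 mm beyond the grip point). Side walls rise 9 mm above blade, 2 mm above handle. Between them all is open.
- cradle_tip (a point): Point fixed to the cradle where the blade's end lies when the spatula is fully home, against the end stop, about 24 mm above the bench.
- spatula: The spatula itself, origin at mid length under the handle's face (axes as for its grip point).
- red_lid_jar: Bystander: jar with a red lid, 62 mm wide, 113 mm tall; origin under its middle.
- amber_jar: Bystander: jar with an amber-yellow lid, 66 mm wide, 99 mm tall; origin under its middle.
- grey_lid_jar: Bystander: low wide jar with a grey lid, 67 mm wide, 67 mm tall; origin under its middle.
- yellow_jar: Bystander: jar with yellow contents and a grey lid, 52 mm wide, 89 mm tall; origin under its middle.
- timer: Bystander: white kitchen timer, 46x66 mm, 61 mm tall; origin under its middle.
- wash_bottle: Bystander: wash bottle with blue cap and bent spout, 70x122 mm, 234 mm tall; origin under its middle.
- marker: Bystander: marker pen lying on the bench, 127 mm long, 12 mm thick; origin under its middle.
- carousel_foot: The fixed grey foot, 268 mm across, 8 mm thick, origin on the axis at the bench; plunger and its 27 mm high housing on its -x side. On it turns the aluminium table, 216 mm across, top 23 mm above the bench.

How it is judged (in metres and radians):
On the way, in this order (a step that is already met when the one before it is completed fails the run):
1. the blue pot is at the red post, carousel at rest, spatula still in its cradle (horizontal distance between blue_pot and red_post_top below 0.0485 m and velocity of joint carousel between -0.05 and 0.05 rad/s and distance between spatula_grip and cradle_grip below 0.02 m), for 0.3 s.
2. the spatula is lifted out of the cradle (not (distance between spatula_grip and cradle_grip below 0.05 m) and not (distance between spatula_tip and cradle_tip below 0.05 m)), for 0.2 s.
3. the tip of the blade is in the blue pot, at least 6 mm below the rim, the pot at the red post, for 0.4 s (horizontal distance between blue_pot and red_post_top below 0.0485 m and horizontal distance between spatula_tip and blue_pot below 0.024 m and z of spatula_tip in the frame of blue_pot below -0.006 m), for 0.4 s.
At the end, for the whole second after the job is handed in: The blue pot stands at the red post (within about 9 mm), the carousel at rest, and the spatula lies still in the cradle with both its grip point and its tip within 12 mm of where they lie when fully home (horizontal distance between blue_pot and red_post_top below 0.0485 m and velocity of joint carousel between -0.05 and 0.05 rad/s and distance between spatula_tip and cradle_tip below 0.012 m and distance between spatula_grip and cradle_grip below 0.012 m and linear speed of spatula below 0.02 m/s); the robot touches nothing.
It fails at once if the blue pot came to the white post (wrong way) (horizontal distance between blue_pot and white_post_top below 0.052 m).
It fails at once if the spatula was pressed hard on the carousel (over 15 N) (contact force between spatula and carousel_foot above 15 N).
It fails at once if a bystander (jar, wash bottle, timer, pen) was moved more than 20 mm (distance of any of red_lid_jar, amber_jar, grey_lid_jar, yellow_jar, timer, wash_bottle, marker from where it was at the start of the episode above 0.02 m).
It also fails if it takes over 51 s, if anything falls off the work surface, if the arm or the gripper's body presses on something with over 40 N, if the wrist force passes 120 N, or if a joint passes its speed limit or range.

### The arm

A 6-joint arm with a two-finger parallel gripper is mounted at the origin on a cart in front of the work surface, level with it; the furniture and walls round the work are solid. World frame = base frame: x ahead of the robot, y to its left, z up, the work surface at z = 0. Lengths are in mm, angles in rad, forces in N, time in s.
With the tool pointing down it reaches from about 300 to 825 mm from the base axis. Payload 5.4 kg.
Tool frame: the origin (TCP) lies at the very end of the fingers, on their centre line; the grasp point (between the pads) lies 19 mm behind it; z points along the fingers, y is the direction in which the jaws open and shut (so a half turn about z gives the same grasp; the last joint's range is limited). The gripper opens to 92 mm and grips with 3 to 60 N. Pads are 20 mm wide; open, the fingers measure 128 mm over their backs; the gripper's body (75 mm by 189 mm) begins 69 mm behind the grasp point.
Start: joints at [-0.21, 0.158, 1.597, -0, 1.386, -0.21], TCP at [574.984, -0.018, 214.601] pointing down, gripper open.
Joint ranges: [-2.91, 2.91], [-0.94, 2.29], [0.18, 2.7], [-1.29, 4.43], [0.17, 2.64], [-3, 3]. Speed limits (rad/s): [2.57, 2.57, 3.14, 3.14, 3.14, 3.14].

### API

Orientations are given as a 3x3 rotation matrix whose columns are the frame's x, y, z axes.
In Python, from bench import arm gives the robot as it stands. The module is installed in compiled form; this text tells all that it offers.
- The arm moves only by the tool send_rows, never from a script. Its argument "steps" is a list of rows, each a list of 2 entries, a list of its own where there are three numbers: the shift along the world's x, y, z in m, then the turn, a rotation vector about the world's x, y, z in degrees. A call has 1 to 10 rows; each row shifts and turns the commanded pose from where the row before left it; what a row does not reach is not made up. A row lasts 1/12 s, in which the tool goes at most 41.7 mm and 7.16 degrees, less where a joint would pass 70% of its speed; a pose out of reach is approached as far as the arm can. A call with a gripper value outside its range is refused whole. "fingers" is the closure, from 0 (fully open) to 1 (shut), set as the call begins (left out, the last holds). The fingers move at their own pace and stop on an object; "newtons" is the grip in N (left out, the last holds). Time passes only in rows, so rows that do not move let the fingers close. It gives the time, the measured TCP pose, the force and the opening at its end, in the units of the state.
- arm.state(): the state, without advancing time (a new reading comes with each control period).
- arm.grab_frame(name): name is "scene" or "side" or "wrist"; returns (picture, depth): 384x512x3 uint8, red, green, blue; 384x512 float32, mm along the optical axis (not along the pixel's ray), 0 where there is no reading.
- arm.camera_params(name): a dict with "vfov" (degrees; the focal length in pixels is half the picture's height over the tangent of half this angle, whatever the lens; pixels are square), "cx", "cy" (the principal point, pixels), "rvec" (rotation vector, rad) and "tvec" (3), from world to camera coordinates, as OpenCV has them. Camera axes: x right, y down, z forward; pixel columns grow to the right and rows downward; lengths in mm; the calibration is good to about 2 mm. A picture is of the moment at which its call begins: read the wrist's pose just before it. camera_params takes no time and is no camera call; for the wrist camera it gives the pose at the moment of the call.
- arm.finish_job(): hands the job in, once; it reports no verdict.
The state is a dict: "clock": time; "joints": joint angles; "joint_velocities": joint speeds; "tau": joint torques, N m; "position": TCP position; "tool_rot": TCP orientation; "force": force on the tool from outside, world axes, zero at the start; "ft_torque": the same for the moment, N m; "finger_gap": opening from 0.0 (shut) to 1.0 (fully open).
Only numpy, scipy, OpenCV 4.12 (cv2) and the standard library are available. Lean on these libraries where they do the work, as an engineer would, in place of code of your own. Each camera call takes 0.05 s, during which the arm holds its last target. There are 200 camera calls.

## Working session

There is one attempt and no reset: what is moved stays moved. The work goes in short steps, Python scripts to look and compute and a tool call to move; the robot and the scene stay as the last step left them, time stands still between calls to the robot, and variables do not carry over. Pictures are saved under pics/ and viewed, on a budget of 10 in all, crops included, one or two more only if the job needs it, and the job is handed in when it is done.

Besides the shell and the picture viewer there is one more tool, called after "Call:" by a JSON object that holds its "op" and its "data". send_rows: Moves the arm, as the interface text tells. Its arguments: {"type":"object","properties":{"steps":{"type":"array","items":{"type":"array"}},"fingers":{"type":"number"},"newtons":{"type":"number"}},"required":["steps"]}

```bash
mkdir -p pics
cat > h.py <<'E'
import numpy as np, cv2
from bench import arm
from scipy.spatial.transform import Rotation as R
def cam(n):
    p=arm.camera_params(n); return p,R.from_rotvec(np.array(p['rvec']).ravel()).as_matrix(),np.array(p['tvec']).ravel()
def grab(n,f):
    p=cam(n); im,d=arm.grab_frame(n); cv2.imwrite(f'pics/{f}.png',im[:,:,::-1]); 
    np.savez(f'pics/{f}.npz',im=im,d=d,vf=p[0]['vfov'],c=[p[0]['cx'],p[0]['cy']],R=p[1],t=p[2]); return f
def load(f): return np.load(f'pics/{f}.npz')
def cloud(f):
    z=load(f); d=z['d']; F=d.shape[0]/2/np.tan(np.radians(z['vf'])/2)
    v,u=np.mgrid[:d.shape[0],:d.shape[1]]
    P=np.stack([(u-z['c'][0])/F*d,(v-z['c'][1])/F*d,d],-1); return (P-z['t'])@z['R']
def at_z(f,u,v,h):
    z=load(f); F=z['im'].shape[0]/2/np.tan(np.radians(z['vf'])/2)
    r=z['R'].T@np.array([(u-z['c'][0])/F,(v-z['c'][1])/F,1]); o=-z['R'].T@z['t']; return o+r*(h-o[2])/r[2]
def proj(f,X):
    z=load(f); F=z['im'].shape[0]/2/np.tan(np.radians(z['vf'])/2)
    c=np.asarray(X)@z['R'].T+z['t']; return c[...,:2]/c[...,2:]*F+z['c']
E
python3 - <<'E'
from h import *
a=[]
for n in('scene','side'): grab(n,n+'0')
print(arm.state())
for n in('scene','side'):
    p=cam(n); print(n,p[0], -p[1].T@p[2])
E
```

```text
{'clock': 0.1, 'joints': array([-2.10106619e-01,  1.58983000e-01,  1.59809793e+00,  2.02092701e-05,
        1.38622946e+00, -2.10097400e-01]), 'joint_velocities': array([-0.00018597, -0.00152946, -0.00116474, -0.00029413, -0.00048721,
       -0.00097179]), 'tau': array([ 4.86743174e-04, -3.86501849e+01, -3.22960711e+01,  7.02909334e-02,
        3.38891940e-02, -7.24501376e-06]), 'position': array([5.74428621e+02, 1.03442303e-01, 2.13723292e+02]), 'tool_rot': array([[ 1.32608785e-05,  9.99998596e-01, -1.67581984e-03],
       [ 9.99999929e-01, -1.26279585e-05,  3.77687869e-04],
       [ 3.77666177e-04, -1.67582473e-03, -9.99998524e-01]]), 'force': array([ 0.30850372, -1.2646332 , -0.39462628]), 'ft_torque': array([ 0.0122775 , -0.04678619, -0.05120726]), 'finger_gap': 0.999722154959487}
scene {'vfov': 45.30316580597824, 'cx': 247.6530121292649, 'cy': 190.31586659364154, 'rvec': array([ 2.20581183, -0.79450856,  0.35907657]), 'tvec': array([-500.54302129,  213.23011226, 1186.29221494])} [ -87.50226104 -873.04296622  966.14644316]
side {'vfov': 46.17168421330888, 'cx': 250.08498941566822, 'cy': 198.35506901035401, 'rvec': array([ 1.98909489,  0.05415356, -0.05400427]), 'tvec': array([-531.71071553,    7.31654678, 1352.95261101])} [  615.746033   -1196.68330051   549.59665722]
```

View pics/scene0.png

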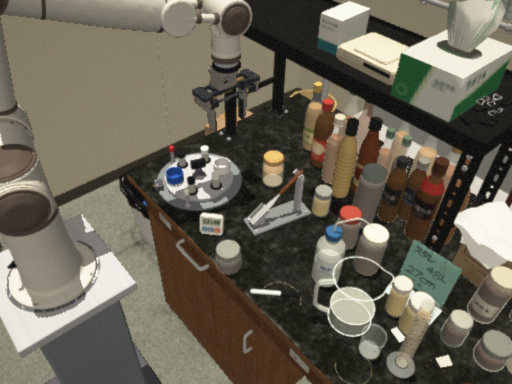

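View pics/side0.png

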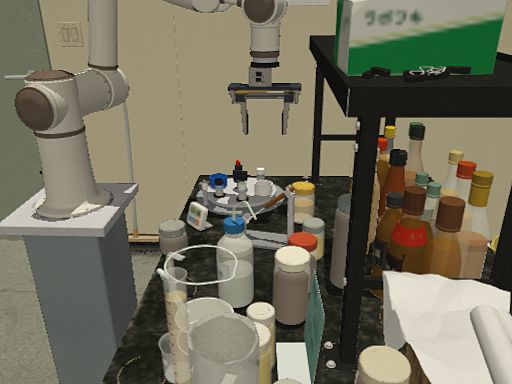

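The scene view shows the carousel (axis near 200,180), blue pot (175,176), red cap (172,150), spatula in its cradle (290,185 down to 255,215). I'll enlarge these.

Run:
```python
from h import *
im=cv2.imread('pics/scene0.png')[135:240,145:320]
cv2.imwrite('pics/c1.png',cv2.resize(im,None,fx=4.5,fy=4.5,interpolation=cv2.INTER_CUBIC))
P=cloud('scene0')
for u,v in[(200,180),(175,176),(172,150),(204,150),(297,175),(255,215),(275,195),(273,155),(228,245),(265,292)]: print(u,v,P[v,u].round())
```

```text
200 180 [490.  36.  21.]
175 176 [438.  97.  25.]
172 150 [478. 169.  64.]
204 150 [549.  92.  75.]
297 175 [ 632. -232.  144.]
255 215 [ 517. -194.   31.]
275 195 [ 641. -144.   -1.]
273 155 [680. -85.  99.]
228 245 [ 373. -256.   65.]
265 292 [ 377. -396.   11.]
```

View pics/c1.png

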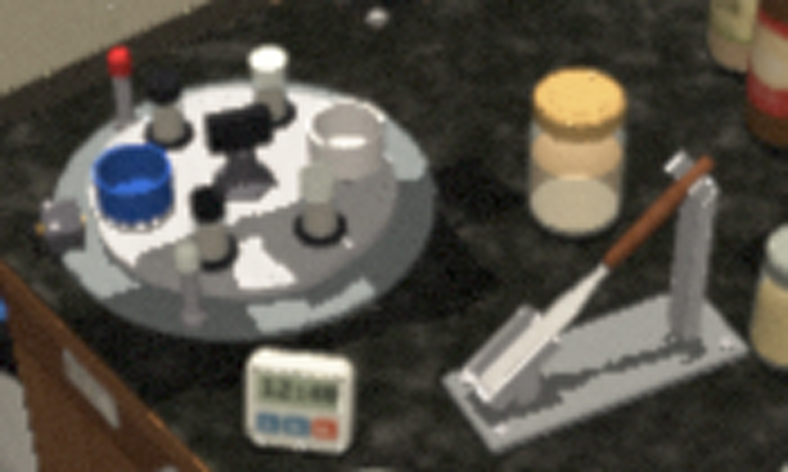

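Run:
```python
from h import *
q=lambda x,y,h:at_z('scene0',145+x/4.5,135+y/4.5,h)
for n,a in dict(red=(120,50,75),whitep=(187,247,75),blue=(134,168,56),wpot=(347,128,56),knobtop=(238,122,82),plunger=(62,225,20),htip=(711,160,160),tip=(476,392,26),hj=(605,262,100)).items(): print(n,q(*a).round(1))
P=cloud('scene0'); 
im=load('scene0')['im'].astype(int)
# spatula handle colour
m=(im[...,0]-im[...,2]>40)&(im[...,0]<170); m[:165]=0;m[215:]=0;m[:,:265]=0;m[:,308:]=0
Q=P[m]; print(m.sum()); print(Q[np.argsort(Q[:,2])][::5].round())
b=(im[...,2]-im[...,0]>60)&(np.arange(512)<200)&(np.arange(384)[:,None]<200);Q=P[b];Q=Q[(Q[:,2]>48)];print('blue rim',Q.min(0),Q.max(0),len(Q))
```

```text
red [481.9 174.1  75. ]
whitep [402.5 -26.   75. ]
blue [429.7  79.9  56. ]
wpot [566.8  22.8  56. ]
knobtop [495.2  48.6  82. ]
plunger [379.5  98.4  20. ]
htip [ 643.4 -242.3  160. ]
tip [ 493.2 -203.6   26. ]
hj [ 579.  -222.9  100. ]
159
[[ 790. -116.   -3.]
 [ 650.  -99.   49.]
 [ 690. -118.   52.]
 [ 645. -100.   56.]
 [ 685. -122.   72.]
 [ 655. -105.   82.]
 [ 648.  -99.   85.]
 [ 656. -113.   86.]
 [ 652. -112.   91.]
 [ 583. -224.   99.]
 [ 592. -223.  105.]
 [ 599. -227.  107.]
 [ 589. -222.  109.]
 [ 596. -226.  112.]
 [ 600. -221.  114.]
 [ 605. -228.  115.]
 [ 604. -225.  118.]
 [ 611. -229.  121.]
 [ 605. -227.  122.]
 [ 612. -224.  124.]
 [ 619. -229.  127.]
 [ 611. -225.  129.]
 [ 617. -233.  131.]
 [ 619. -228.  134.]
 [ 631. -231.  136.]
 [ 628. -226.  138.]
 [ 630. -234.  142.]
 [ 634. -234.  144.]
 [ 639. -237.  147.]
 [ 643. -237.  148.]
 [ 643. -236.  151.]
 [ 644. -235.  153.]]
blue rim [ -87.50226104 -873.04296622   48.13224731] [454.78603428 110.84351312 966.14644316] 86
```

Axis ≈ (498,51), blue pot at 157°, red post at 97.5°, so the turn is clockwise. The bar lies at 157°. I'll move above the knob with the jaws across it and check with the wrist camera.

Call:
{"op": "send_rows", "data": {"steps": [[[-0.0076,0.0051,-0.006],[0,0,6.7]],[[-0.0076,0.0051,-0.006],[0,0,6.7]],[[-0.0076,0.0051,-0.006],[0,0,6.7]],[[-0.0076,0.0051,-0.006],[0,0,6.7]],[[-0.0076,0.0051,-0.006],[0,0,6.7]],[[-0.0076,0.0051,-0.006],[0,0,6.7]],[[-0.0076,0.0051,-0.006],[0,0,6.7]],[[-0.0076,0.0051,-0.006],[0,0,6.7]],[[-0.0076,0.0051,-0.006],[0,0,6.7]],[[-0.0076,0.0051,-0.006],[0,0,6.7]]]}}

```text
clock: 0.93
position: [498.2, 51.3, 153.8]
tool_rot: [[-0.923, 0.385, -0.001], [0.385, 0.923, 0.0], [0.001, -0.0, -1.0]]
force: [-0.5, -0.1, -0.8]
finger_gap: 1.002
```

Run:
```python
from h import *
grab('wrist','w1'); s=arm.state(); print(s['position'],s['tool_rot'].round(3),s['joints'].round(2))
P=cloud('scene0')
for n,(u,v) in dict(wash=(332,233),redjar=(350,213),yj=(322,190),timer=(212,216)).items(): print(n,P[v-2:v+3,u-2:u+3].reshape(-1,3).mean(0).round())
im=load('w1')['im']; cv2.imwrite('pics/w1b.png',cv2.resize(im[:,:,::-1],(768,576)))
```

```text
[496.12792528  52.2519694  152.32082732] [[-0.925  0.38  -0.005]
 [ 0.38   0.925  0.001]
 [ 0.005 -0.001 -1.   ]] [-0.14  0.02  1.87  0.    1.25 -1.32]
wash [ 524. -455.  175.]
redjar [ 660. -404.  113.]
yj [ 689. -281.   89.]
timer [ 386. -171.   95.]
```

View pics/w1b.png

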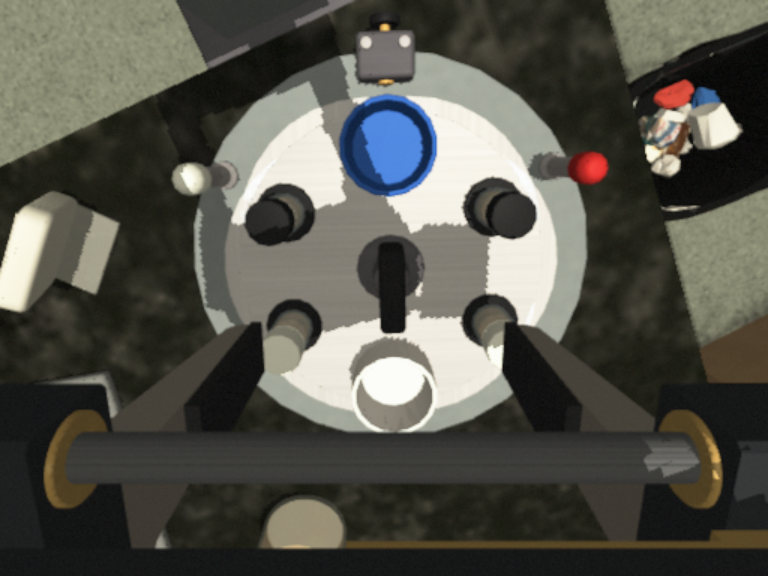

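The wrist view shows the bar vertical in the image (centre 392,287), parallel to the pads, with the blue pot (388,145) above it and the red cap at (589,168).

Run:
```python
from h import *
q=lambda x,y,h:at_z('w1',x/1.5,y/1.5,h)
for n,a in dict(bart=(392,243,85),barb=(393,332,85),blue=(388,145,56),wpot=(394,393,56),red=(592,167,75),whitep=(188,180,75)).items(): print(n,q(*a).round(1))
```

```text
bart [474.5  67.1  85. ]
barb [519.4  49.3  85. ]
blue [428.6  84.3  56. ]
wpot [567.2  30.9  56. ]
red [479.2 176.1  75. ]
whitep [405.3 -17.8  75. ]
```

Call:
{"op": "send_rows", "data": {"steps": [[[0.001,0.0045,-0.005],[0,0,0.5]],[[0,0,-0.02],[0,0,0]],[[0,0,-0.02],[0,0,0]],[[0,0,-0.02],[0,0,0]],[[0,0,-0.02],[0,0,0]],[[0,0,-0.01],[0,0,0]],[[0,0,0],[0,0,0]]], "fingers": 0.45, "newtons": 20}}

```text
clock: 1.57
position: [498.3, 55.6, 57.2]
tool_rot: [[-0.923, 0.385, -0.005], [0.385, 0.923, 0.001], [0.005, -0.001, -1.0]]
force: [-0.1, 0.2, -0.3]
finger_gap: 0.552
```

Call:
{"op": "send_rows", "data": {"steps": [[[0,0,0],[0,0,0]],[[0,0,0],[0,0,0]],[[0,0,0],[0,0,0]],[[0,0,0],[0,0,0]],[[0,0,0],[0,0,0]]], "fingers": 1, "newtons": 20}}

```text
clock: 1.98
position: [500.7, 55.4, 60.5]
tool_rot: [[-0.924, 0.383, 0.002], [0.383, 0.924, -0.0], [-0.002, 0.0, -1.0]]
force: [0.5, -0.7, 0.3]
finger_gap: 0.214
```

Call:
{"op": "send_rows", "data": {"steps": [[[0,0,0],[0,0,0]],[[0,0,0],[0,0,0]],[[0,0,0],[0,0,0]],[[0,0,0],[0,0,0]]], "newtons": 45}}

```text
clock: 2.32
position: [500.5, 55.6, 60.2]
tool_rot: [[-0.924, 0.383, 0.001], [0.383, 0.924, 0.0], [-0.001, 0.001, -1.0]]
force: [-0.3, 2.1, 4.3]
finger_gap: 0.149
```

Call:
{"op": "send_rows", "data": {"steps": [[[0,0,0],[0,0,-3]],[[0,0,0],[0,0,-6]],[[0,0,0],[0,0,-7]],[[0,0,0],[0,0,-7]],[[0,0,0],[0,0,-7]],[[0,0,0],[0,0,-7]],[[0,0,0],[0,0,-7]],[[0,0,0],[0,0,-7]],[[0,0,0],[0,0,-6]],[[0,0,0],[0,0,-4]]]}}

```text
clock: 3.15
position: [499.2, 54.6, 60.2]
tool_rot: [[-0.109, 0.994, -0.002], [0.994, 0.109, -0.002], [-0.002, -0.003, -1.0]]
force: [-6.3, -2.9, 10.9]
finger_gap: 0.147
```

Call:
{"op": "send_rows", "data": {"steps": [[[0,0,0],[0,0,0]],[[0,0,0],[0,0,0]],[[0,0,0],[0,0,0]]]}}

```text
clock: 3.4
position: [499.2, 54.6, 60.2]
tool_rot: [[-0.114, 0.993, -0.002], [0.993, 0.114, -0.002], [-0.002, -0.002, -1.0]]
force: [-6.2, -3.1, 9.2]
finger_gap: 0.15
```

Call:
{"op": "send_rows", "data": {"steps": [[[0,0,0],[0,0,0]],[[0,0,0],[0,0,0]],[[0,0,0],[0,0,0]],[[0,0,0],[0,0,0]],[[0,0,0],[0,0,0]],[[0,0,0],[0,0,0]]], "fingers": 0.45}}

```text
clock: 3.9
position: [499.9, 55.5, 59.4]
tool_rot: [[-0.113, 0.994, -0.0], [0.994, 0.113, 0.0], [0.0, -0.0, -1.0]]
force: [-0.6, 0.5, -0.3]
finger_gap: 0.546
```

Call:
{"op": "send_rows", "data": {"steps": [[[0,0,0.02],[0,0,0]],[[0,0,0.03],[0,0,0]],[[0,0,0.03],[0,0,0]],[[0,0,0.03],[0,0,0]],[[0,0,0.02],[0,0,0]],[[0,0,0],[0,0,0]]]}}

```text
clock: 4.4
position: [503.1, 55.2, 194.8]
tool_rot: [[-0.113, 0.994, 0.009], [0.994, 0.113, -0.001], [-0.002, 0.009, -1.0]]
force: [1.0, -0.0, 1.6]
finger_gap: 0.551
```

Run:
```python
from h import *
grab('wrist','w2'); s=arm.state(); print(s['position'],s['joints'].round(2))
im=load('w2')['im']; cv2.imwrite('pics/w2b.png',cv2.resize(im[:,:,::-1],(768,576)))
```

```text
[501.69619868  55.2841049  191.94714547] [-0.13 -0.01  1.82  0.    1.33 -0.24]
```

View pics/w2b.png

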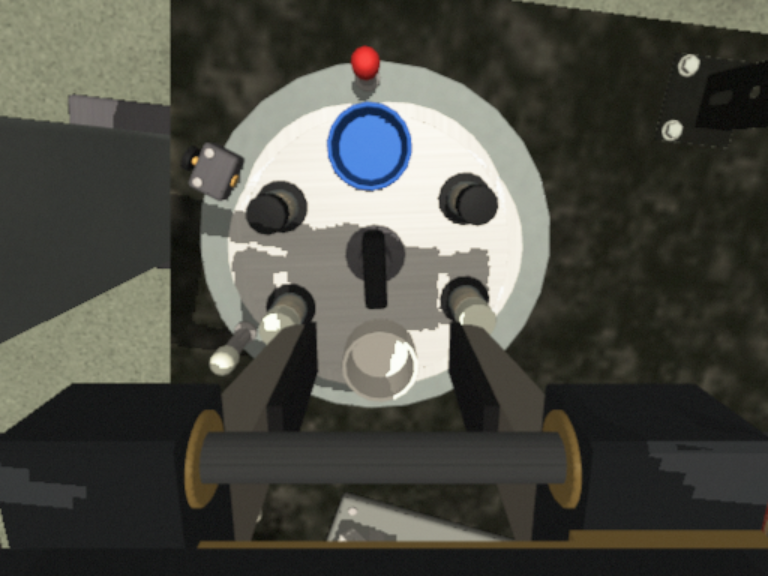

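The blue pot (369,146) now sits at the red post (366,65), in line with the axis. Next I'll hover over the spatula with the hand leaning 40°.

Call:
{"op": "send_rows", "data": {"steps": [[[0.0014,-0.026,0.0023],[0,0,7.15]],[[0.0014,-0.026,0.0023],[0,0,7.15]],[[0.0014,-0.026,0.0023],[0,0,7.15]],[[0.0014,-0.026,0.0023],[0,0,7.15]],[[0.0014,-0.026,0.0023],[0,0,7.15]],[[0.0014,-0.026,0.0023],[0,0,7.15]],[[0.0014,-0.026,0.0023],[0,0,7.15]],[[0.0014,-0.026,0.0023],[0,0,7.15]],[[0.0014,-0.026,0.0023],[0,0,7.15]],[[0.0014,-0.026,0.0023],[0,0,7.15]]]}}

```text
clock: 5.28
position: [512.9, -205.2, 210.1]
tool_rot: [[-0.979, 0.202, -0.003], [0.202, 0.979, 0.002], [0.004, 0.001, -1.0]]
force: [1.0, 0.1, 1.4]
finger_gap: 0.551
```

Call:
{"op": "send_rows", "data": {"steps": [[[0,0,0],[-1.39,-6.52,0]],[[0,0,0],[-1.39,-6.52,0]],[[0,0,0],[-1.39,-6.52,0]],[[0,0,0],[-1.39,-6.52,0]],[[0,0,0],[-1.39,-6.52,0]],[[0,0,0],[-1.39,-6.52,0]],[[0,0,0],[0,0,0]],[[0,0,0],[0,0,0]]]}}

```text
clock: 5.95
position: [511.9, -203.5, 209.0]
tool_rot: [[-0.753, 0.21, 0.624], [0.164, 0.978, -0.132], [-0.637, 0.003, -0.771]]
force: [1.3, 0.3, -0.2]
finger_gap: 0.549
```

Run:
```python
from h import *
grab('wrist','w3'); s=arm.state(); print(s['position'],s['tool_rot'].round(3),s['joints'].round(2))
im=load('w3')['im']; cv2.imwrite('pics/w3b.png',cv2.resize(im[:,:,::-1],(768,576)))
```

```text
[ 513.69092193 -204.86547657  212.11952261] [[-0.751  0.209  0.626]
 [ 0.161  0.978 -0.134]
 [-0.64   0.    -0.768]] [-0.83 -0.41  2.27  0.56  0.77 -2.49]
```

View pics/w3b.png

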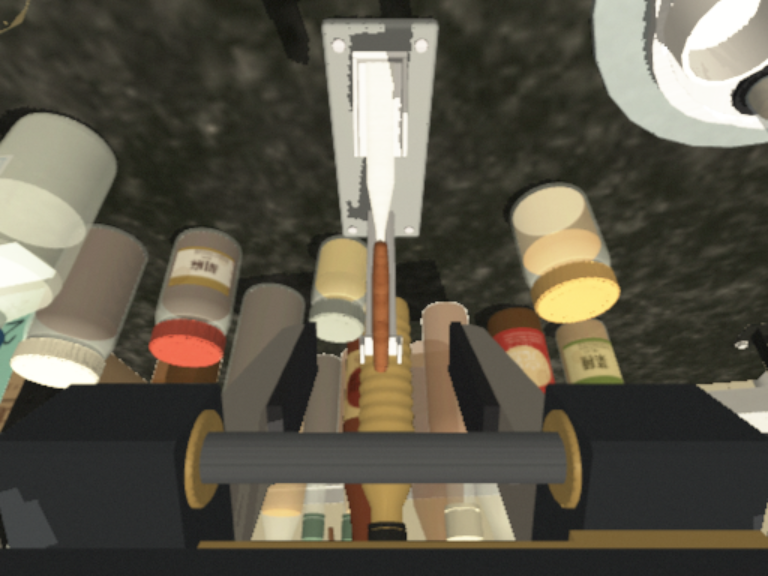

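The spatula lies straight up the wrist image: tip (380,57), handle from (380,242) to (380,368). Its direction matches the hand. I'll locate it from depth.

Run:
```python
from h import *
P=cloud('w3'); im=load('w3')['im'].astype(int)
for v in (40,60,80,100,120,140,155,170,185,200,215,230,243):
    r=P[v,240:270]; k=(abs(r[:,2])<400)&(abs(r[:,1]+215)<25)&(r[:,2]>8)
    z=load('w3')['d'][v,253]; print(v,P[v,253].round(1))
m=(im[...,0]-im[...,2]>50)&(abs(np.arange(512)-253)<8); m[:160]=0; m[228:]=0
Q=P[m]; Q=Q[(Q[:,2]<160)&(Q[:,2]>60)]; c=np.median(Q,0); u,s,vt=np.linalg.svd(Q-Q.mean(0)); d=vt[0]*-np.sign(vt[0][2])
print(len(Q),Q.mean(0),d,np.degrees(np.arcsin(-d[2])), d[1]/d[0])
y=np.array([253.3])
for v,h in((38,24),(161,96),(245,146)): print(at_z('w3',253.3,v,h).round(1))
```

```text
40 [ 500.5 -201.6   26.1]
60 [ 514.5 -204.6   34.3]
80 [ 527.4 -207.5   45.3]
100 [ 540.2 -210.3   57.5]
120 [ 554.5 -213.4   68.5]
140 [ 567.3 -216.2   81.9]
155 [ 577.2 -218.4   91.9]
170 [ 586.  -220.4  103.2]
185 [ 595.6 -222.5  114. ]
200 [ 606.8 -224.9  123.9]
215 [ 619.8 -227.8  133.1]
230 [ 630.9 -230.2  143.8]
243 [ 643.3 -233.   152. ]
641 [ 605.01434625 -224.05512157  120.00760691] [-0.73789432  0.1594852  -0.65580214] 40.98050055556101 -0.21613555897617304
[ 500.  -201.2   24. ]
[ 581.3 -219.    96. ]
[ 660.2 -236.3  146. ]
```

Call:
{"op": "send_rows", "data": {"steps": [[[0.016,-0.0035,-0.0184],[0,0,0]],[[0.016,-0.0035,-0.0184],[0,0,0]],[[0.016,-0.0035,-0.0184],[0,0,0]],[[0.016,-0.0035,-0.0184],[0,0,0]],[[0.012,-0.0026,-0.0138],[0,0,0]],[[0.012,-0.0026,-0.0138],[0,0,0]],[[0.012,-0.0027,-0.0138],[0,0,0]],[[0,0,0],[0,0,0]],[[0,0,0],[0,0,0]]]}}

```text
clock: 6.75
position: [615.9, -226.6, 97.8]
tool_rot: [[-0.75, 0.206, 0.628], [0.158, 0.979, -0.133], [-0.642, -0.0, -0.766]]
force: [-0.7, 0.4, -0.4]
finger_gap: 0.549
```

Run:
```python
from h import *
grab('wrist','w4'); grab('scene','s4'); s=arm.state(); print(s['position'],s['tool_rot'].round(3),s['joints'].round(2),s['force'].round(1))
P=cloud('w4')
for v in range(150,384,12): print(v,P[v,253].round(1))
im=load('w4')['im'][:,:,::-1]; sc=cv2.resize(load('s4')['im'][130:250,220:350][:,:,::-1],(400,369),interpolation=cv2.INTER_CUBIC)
o=np.zeros((369,800,3),np.uint8); o[:,400:]=sc; o[:300,:400]=cv2.resize(im,(400,300)); cv2.imwrite('pics/w4b.png',o)
```

```text
[ 615.35749163 -226.92964918   99.12175369] [[-0.749  0.207  0.63 ]
 [ 0.158  0.978 -0.134]
 [-0.644 -0.001 -0.765]] [-0.69  0.1   2.08  0.78  0.43 -2.68] [-0.4 -0.4 -0.2]
150 [ 566.7 -216.6   82. ]
162 [ 571.3 -217.6   85.5]
174 [ 574.5 -218.3   90.3]
186 [ 579.4 -219.3   93.8]
198 [ 581.7 -219.8   99.3]
210 [ 584.8 -220.5  104.1]
222 [ 590.2 -221.6  107.6]
234 [ 595.3 -222.7  111.5]
246 [ 598.6 -223.4  116.4]
258 [ 603.3 -224.4  120.7]
270 [ 608.7 -225.5  124.8]
282 [ 614.  -226.7  129.1]
294 [ 531.4 -208.7  160.9]
306 [ 530.5 -208.5  163.9]
318 [ 532.5 -209.   166.1]
330 [ 635.2 -231.2  147.7]
342 [ 642.7 -232.8  152.3]
354 [ 775.1 -261.4  139.6]
366 [ 522.4 -206.8  176.9]
378 [ 521.6 -206.6  178.9]
```

View pics/w4b.png

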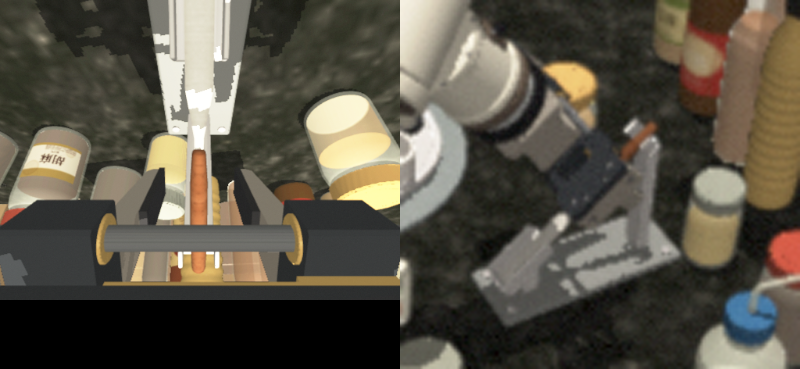

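The handle is centred between the fingers, and the fork is clear of them. Gripping.

Call:
{"op": "send_rows", "data": {"steps": [[[0,0,0],[0,0,0]],[[0,0,0],[0,0,0]],[[0,0,0],[0,0,0]],[[0,0,0],[0,0,0]],[[0,0,0],[0,0,0]],[[0,0,0],[0,0,0]],[[0,0,0],[0,0,0]],[[0,0,0],[0,0,0]]], "fingers": 1, "newtons": 25}}

```text
clock: 7.52
position: [614.0, -226.5, 97.7]
tool_rot: [[-0.749, 0.208, 0.629], [0.159, 0.978, -0.134], [-0.643, -0.0, -0.766]]
force: [-1.7, 0.1, 1.5]
finger_gap: 0.112
```

Call:
{"op": "send_rows", "data": {"steps": [[[0,0,0.005],[0,0,0]],[[0,0,0.015],[0,0,0]],[[0,0,0.02],[0,0,0]],[[0,0,0.02],[0,0,0]],[[0,0,0.02],[0,0,0]],[[0,0,0.02],[0,0,0]],[[0,0,0.01],[0,0,0]],[[0,0,0],[0,0,0]]]}}

```text
clock: 8.18
position: [615.2, -227.5, 211.3]
tool_rot: [[-0.747, 0.208, 0.632], [0.157, 0.978, -0.137], [-0.647, -0.003, -0.763]]
force: [-0.1, -0.5, -0.5]
finger_gap: 0.116
```

Run:
```python
from h import *
q=lambda x,y,h:at_z('w2',x/1.5,y/1.5,h).round(1)
print(q(369,146,56),q(378,363,56),q(366,58,75),q(221,358,75))
q=lambda x,y,h:at_z('s4',x,y,h).round(1)
P=cloud('s4'); im=load('s4')['im'].astype(int)
b=(im[...,2]-im[...,0]>60)&(np.arange(512)<240)&(np.arange(384)[:,None]<230);Q=P[b];Q=Q[(Q[:,2]>20)&(Q[:,2]<80)];print(len(Q),Q.min(0),Q.max(0)); print(np.argwhere(b).min(0),np.argwhere(b).max(0))
```

```text
[487.4 131.3  56. ] [509.4 -14.4  56. ] [481.1 178.2  75. ] [405.4 -13.6  75. ]
216 [458.58668772 100.756954    20.7675856 ] [512.85611541 170.51941052  58.37584975]
[152 143] [205 189]
```

Call:
{"op": "send_rows", "data": {"steps": [[[-0.0006,0.02,0],[0,0,0]],[[-0.0006,0.033,0],[0,0,0]],[[-0.0006,0.033,0],[0,0,0]],[[-0.0006,0.033,0],[0,0,0]],[[-0.0006,0.033,0],[0,0,0]],[[-0.0006,0.033,0],[0,0,0]],[[-0.0006,0.033,0],[0,0,0]],[[-0.0006,0.033,0],[0,0,0]],[[-0.0006,0.033,0],[0,0,0]],[[-0.0006,0.02,0],[0,0,0]]]}}

```text
clock: 9.02
position: [606.7, 80.5, 205.5]
tool_rot: [[-0.751, 0.206, 0.627], [0.158, 0.979, -0.132], [-0.641, -0.001, -0.768]]
force: [0.4, -0.5, -0.6]
finger_gap: 0.109
```

Call:
{"op": "send_rows", "data": {"steps": [[[0,0.018,0],[0,0,0]],[[0,0.009,0],[0,0,0]],[[0,0,0],[0,0,0]],[[0,0,0],[0,0,0]]]}}

```text
clock: 9.35
position: [607.2, 104.9, 205.8]
tool_rot: [[-0.751, 0.207, 0.627], [0.158, 0.978, -0.133], [-0.641, -0.001, -0.768]]
force: [0.3, -0.5, -0.8]
finger_gap: 0.115
```

Run:
```python
from h import *
grab('wrist','w5'); s=arm.state(); print(s['position'],s['tool_rot'].round(3),s['joints'].round(2),s['force'].round(1),s['finger_gap'])
im=load('w5')['im']; cv2.imwrite('pics/w5b.png',cv2.resize(im[:,:,::-1],(768,576)))
P=cloud('w5')
for v in range(20,300,20): print(v,P[v,253].round(1))
```

```text
[607.35890164 104.29531549 206.16537504] [[-0.751  0.208  0.627]
 [ 0.159  0.978 -0.134]
 [-0.641 -0.001 -0.767]] [ 0.07 -0.14  2.07 -0.34  0.56 -1.07] [ 0.9  0.  -0.6] 0.11603386713200978
20 [516.6 123.7 151.8]
40 [522.2 122.6 158. ]
60 [529.1 121.1 162.1]
80 [536.  119.6 167. ]
100 [542.6 118.2 172.9]
120 [548.1 117.1 180.3]
140 [555.8 115.4 185.6]
160 [562.5 114.  192.2]
180 [569.7 112.5 198.8]
200 [574.3 111.5 207.5]
220 [581.1 110.1 214.7]
240 [590.  108.2 221. ]
260 [596.9 106.7 228.7]
280 [605.1 105.  236.1]
```

View pics/w5b.png

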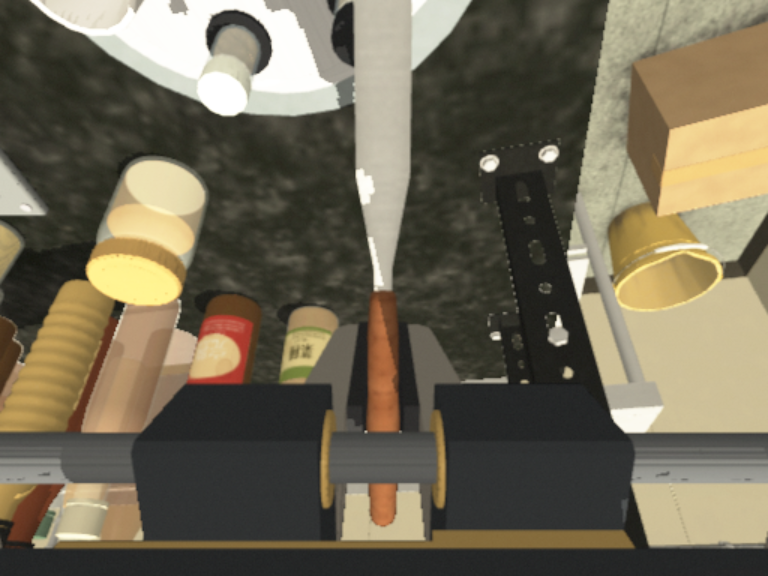

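The spatula is held unchanged, handle at (383,400). The tip by reckoning is at about (490,129.5,135), and the pot centre at (487,131). Lowering gently.

Call:
{"op": "send_rows", "data": {"steps": [[[-0.003,0.0015,-0.01],[0,0,0]],[[0,0,-0.015],[0,0,0]],[[0,0,-0.015],[0,0,0]],[[0,0,-0.015],[0,0,0]],[[0,0,-0.012],[0,0,0]],[[0,0,-0.01],[0,0,0]],[[0,0,-0.006],[0,0,0]],[[0,0,-0.005],[0,0,0]],[[0,0,-0.003],[0,0,0]],[[0,0,0],[0,0,0]]]}}

```text
clock: 10.23
position: [604.7, 105.7, 115.9]
tool_rot: [[-0.75, 0.208, 0.628], [0.159, 0.978, -0.134], [-0.642, -0.001, -0.767]]
force: [-0.9, 0.3, -0.6]
finger_gap: 0.113
```

Run:
```python
from h import *
grab('scene','s6'); grab('side','d6'); s=arm.state(); print(s['position'],s['force'].round(1))
a=cv2.resize(load('s6')['im'][120:220,135:265][:,:,::-1],(520,400),interpolation=cv2.INTER_CUBIC)
b=cv2.resize(load('d6')['im'][140:240,190:260][:,:,::-1],(280,400),interpolation=cv2.INTER_CUBIC)
cv2.imwrite('pics/s6b.png',np.hstack([a,b]))
```

```text
[605.32172082 105.99674698 117.11089706] [ 0.2  1.5 -0.5]
```

View pics/s6b.png

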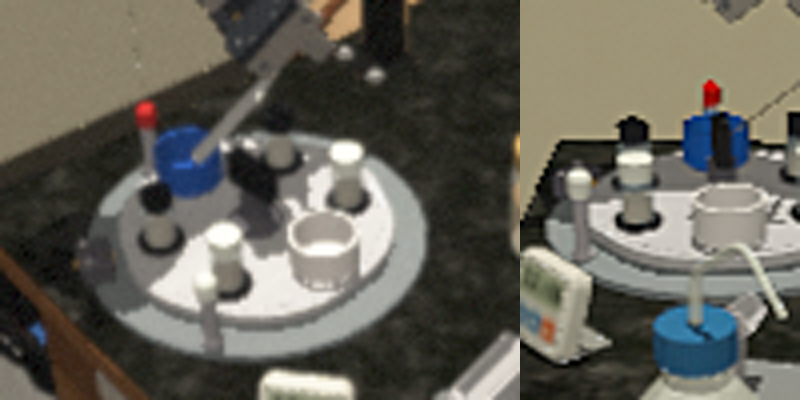

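Run:
```python
from h import *
f=lambda X:((proj('s6',X)-[135,120])*4).round(1)
off=np.array([0,-5.5,0])
for n,X in dict(tip=(487,131,42),pot=(487.4,131.3,56),nearrim=(487-15,131-18,56)).items(): print(n,f(X),'with scene y-offset',f(np.array(X)+off))
P=cloud('s6')
for x,y in((198,160),(200,156),(205,150),(215,139),(230,120)): print(x,y,P[120+int(y/4),135+int(x/4)].round(1))
```

```text
tip [186.2 160.7] with scene y-offset [190.1 164.1]
pot [184.8 146.6] with scene y-offset [188.7 149.9]
nearrim [181.4 165.7] with scene y-offset [185.4 169.2]
198 160 [492.4 124.9  43.8]
200 156 [493.7 120.1  50.2]
205 150 [503.8 130.   47.1]
215 139 [508.6 123.8  60.6]
230 120 [527.8 128.9  64.1]
```

The scene crop shows the tip inside the pot at (198,160), with depth z≈44, about 12 mm below the rim and ~6 mm off centre. No force. I'll nudge it and dwell.

Call:
{"op": "send_rows", "data": {"steps": [[[-0.002,0,-0.001],[0,0,0]],[[-0.002,0,-0.002],[0,0,0]],[[0,0,0],[0,0,0]],[[0,0,0],[0,0,0]],[[0,0,0],[0,0,0]],[[0,0,0],[0,0,0]],[[0,0,0],[0,0,0]],[[0,0,0],[0,0,0]],[[0,0,0],[0,0,0]],[[0,0,0],[0,0,0]]]}}

```text
clock: 11.17
position: [601.0, 106.1, 113.6]
tool_rot: [[-0.749, 0.208, 0.629], [0.159, 0.978, -0.134], [-0.643, -0.0, -0.766]]
force: [-0.1, 0.4, -0.2]
finger_gap: 0.116
```

Call:
{"op": "send_rows", "data": {"steps": [[[0,0,0],[0,0,0]],[[0,0,0],[0,0,0]],[[0,0,0],[0,0,0]],[[0,0,0.006],[0,0,0]],[[0,0,0.012],[0,0,0]],[[0,0,0.016],[0,0,0]],[[0,0,0.02],[0,0,0]],[[0,0,0.02],[0,0,0]],[[0,0,0.02],[0,0,0]],[[0.007,-0.0015,0],[0,0,0]]]}}

```text
clock: 12.0
position: [610.4, 105.3, 213.9]
tool_rot: [[-0.744, 0.207, 0.636], [0.159, 0.978, -0.133], [-0.649, 0.002, -0.76]]
force: [-0.7, 0.5, 0.1]
finger_gap: 0.113
```

Call:
{"op": "send_rows", "data": {"steps": [[[0.0006,-0.02,0],[0,0,0]],[[0.0006,-0.033,0],[0,0,0]],[[0.0006,-0.033,0],[0,0,0]],[[0.0006,-0.033,0],[0,0,0]],[[0.0006,-0.033,0],[0,0,0]],[[0.0006,-0.033,0],[0,0,0]],[[0.0006,-0.033,0],[0,0,0]],[[0.0006,-0.033,0],[0,0,0]],[[0.0006,-0.033,0],[0,0,0]],[[0.0006,-0.02,0],[0,0,0]]]}}

```text
clock: 12.83
position: [613.6, -203.2, 206.8]
tool_rot: [[-0.749, 0.211, 0.628], [0.161, 0.977, -0.137], [-0.643, -0.001, -0.766]]
force: [0.5, -0.2, -0.5]
finger_gap: 0.114
```

Call:
{"op": "send_rows", "data": {"steps": [[[0,-0.018,0],[0,0,0]],[[0,-0.009,0],[0,0,0]],[[0,0,0],[0,0,0]],[[0,0,0],[0,0,0]],[[0,0,0],[0,0,0]]]}}

```text
clock: 13.25
position: [613.9, -225.2, 206.9]
tool_rot: [[-0.75, 0.207, 0.628], [0.159, 0.978, -0.133], [-0.642, 0.0, -0.767]]
force: [0.6, 0.3, -0.1]
finger_gap: 0.111
```

Call:
{"op": "send_rows", "data": {"steps": [[[0,0,-0.02],[0,0,0]],[[0,0,-0.02],[0,0,0]],[[0,0,-0.02],[0,0,0]],[[0,0,-0.02],[0,0,0]],[[0,0,-0.012],[0,0,0]],[[0,0,-0.008],[0,0,0]],[[0,0,-0.005],[0,0,0]],[[0,0,-0.003],[0,0,0]],[[0,0,-0.002],[0,0,0]],[[0,0,0],[0,0,0]]]}}

```text
clock: 14.08
position: [614.3, -225.9, 98.0]
tool_rot: [[-0.749, 0.207, 0.629], [0.158, 0.978, -0.133], [-0.643, -0.0, -0.766]]
force: [-0.6, 0.0, 0.6]
finger_gap: 0.116
```

Call:
{"op": "send_rows", "data": {"steps": [[[0,0,0],[0,0,0]],[[0,0,0],[0,0,0]],[[0,0,0],[0,0,0]]]}}

```text
clock: 14.33
position: [614.3, -226.7, 98.2]
tool_rot: [[-0.749, 0.208, 0.629], [0.159, 0.978, -0.135], [-0.643, -0.001, -0.765]]
force: [-0.3, 0.1, -0.3]
finger_gap: 0.11
```

Run:
```python
from h import *
grab('wrist','w7'); s=arm.state(); print(s['position'],s['force'].round(1))
A,B=cloud('w4'),cloud('w7')
for v in (150,174,198,222,246,270): print(v,A[v,253].round(1),B[v,253].round(1))
```

```text
[ 614.19489624 -226.66967094   98.10710332] [-0.6  0.2 -0.6]
150 [ 566.7 -216.6   82. ] [ 566.5 -216.9   81. ]
174 [ 574.5 -218.3   90.3] [ 574.3 -218.6   89.4]
198 [ 581.7 -219.8   99.3] [ 580.7 -220.    99.1]
222 [ 590.2 -221.6  107.6] [ 590.  -222.   107.1]
246 [ 598.6 -223.4  116.4] [ 598.6 -223.8  115.9]
270 [ 608.7 -225.5  124.8] [ 608.1 -225.8  124.7]
```

The spatula is back to within ~1 mm. Releasing to the same partial opening, then backing off along the tool axis.

Call:
{"op": "send_rows", "data": {"steps": [[[0,0,0],[0,0,0]],[[0,0,0],[0,0,0]],[[0,0,0],[0,0,0]],[[0,0,0],[0,0,0]],[[0,0,0],[0,0,0]],[[0,0,0],[0,0,0]]], "fingers": 0.45}}

```text
clock: 14.88
position: [614.0, -226.4, 97.6]
tool_rot: [[-0.749, 0.208, 0.629], [0.159, 0.978, -0.134], [-0.643, -0.0, -0.766]]
force: [0.1, -0.1, -0.0]
finger_gap: 0.524
```

Call:
{"op": "send_rows", "data": {"steps": [[[-0.006,0.0013,0.0073],[0,0,0]],[[-0.012,0.0026,0.0147],[0,0,0]],[[-0.016,0.0035,0.0193],[0,0,0]],[[-0.016,0.0035,0.0193],[0,0,0]],[[-0.016,0.0035,0.0193],[0,0,0]],[[-0.016,0.0035,0.0193],[0,0,0]],[[-0.016,0.0035,0.0193],[0,0,0]],[[0,0,0],[0,0,0]],[[0,0,0],[0,0,0]]]}}

```text
clock: 15.63
position: [516.3, -205.8, 217.7]
tool_rot: [[-0.748, 0.209, 0.63], [0.158, 0.978, -0.137], [-0.645, -0.003, -0.764]]
force: [-0.1, -1.0, 0.9]
finger_gap: 0.547
```

Run:
```python
from h import *
grab('wrist','w8'); grab('scene','s8'); s=arm.state(); print(s['clock'],s['position'],s['force'].round(1))
A,B=cloud('w3'),cloud('w8')
# handle/blade line checks: same ray set; print z-vs-x
for X in (505,520,540,560,590,610,635):
    o=[]
    for C in (A,B):
        L=C[20:250,253]; L=L[np.argsort(abs(L[:,0]-X))][:1]; o.append(L[0].round(1))
    print(X,*o)
a=cv2.resize(load('s8')['im'][120:250,135:335][:,:,::-1],(480,312),interpolation=cv2.INTER_CUBIC)
b=cv2.resize(load('w8')['im'][:208,170:384][:,:,::-1],(320,312))
cv2.imwrite('pics/f.png',np.hstack([a,b]))
```

```text
15.7333 [ 515.9288297  -204.81218122  214.97226794] [ 0.2 -0.3  0.2]
505 [ 505.  -202.5   28. ] [ 504.8 -204.9   28.1]
520 [ 519.9 -205.8   41.3] [ 520.2 -208.2   43.4]
540 [ 540.2 -210.3   57.5] [ 539.4 -212.3   59.1]
560 [ 559.7 -214.6   76.3] [ 560.1 -216.7   77.7]
590 [ 590.1 -221.3  107.3] [ 589.7 -223.   108. ]
610 [ 609.8 -225.6  125.4] [ 610.1 -227.4  126.6]
635 [ 634.5 -231.   147.5] [ 634.9 -232.7  146.3]
```

View pics/f.png

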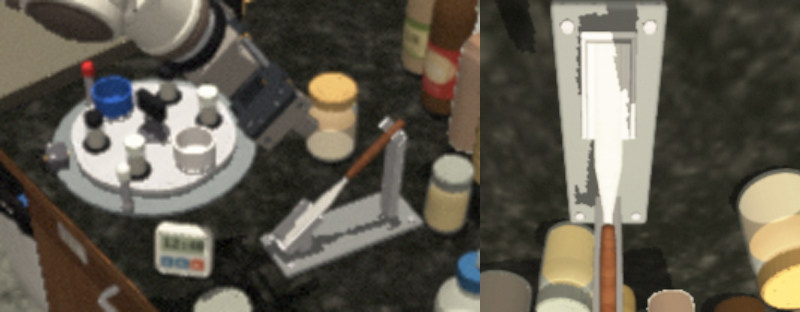

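The spatula lies in its cradle against the end stop, the blue pot is at the red post, and the hand is clear. Handing in.

```bash
python3 -c "
from bench import arm
print(arm.finish_job())"
```

```text
the job is handed in; nothing more can be done
None
```

I handed the job in at about 16 s on the robot's clock. No verdict is reported, so what follows rests on my own measurements.

- **Carousel:** I gripped the knob and turned it one click clockwise, so the blue pot sits beside the red post. The wrist picture after release and the last scene picture both show the pot there.
- **Dip:** I lifted the spatula and lowered the tip to about z 41–44 mm, 12–15 mm below the rim. It stayed there for about a second, and the measured force stayed near the sensor noise.
- **Return:** I laid the spatula back with the reverse move. Depth readings before and after differ by about 2 mm, the tip rests at the end stop, and the hand is clear. The neighbouring jars and the timer look unmoved by eye in the last picture. The wash bottle was only partly in view and the pen wasn't, so I did not check those two.

Two measurements disagreed. The scene and wrist cameras put the carousel axis about 6 mm apart in y, and I went with the wrist camera, which the almost force-free grip of the knob supported. During the dip the scene camera showed the tip about 6 mm off the pot's centre. I moved it 4 mm nearer, and the allowed limit is 24 mm.

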